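Turn the sample jar to the scanner, snap the light hood on and keep it pressed

ROBOT

A 6-joint arm with a two-finger parallel gripper is mounted at the origin on the work surface. World frame = base frame: x ahead of the robot, y to its left, z up, the work surface at z = 0. Lengths are in m, angles in degrees, forces in N, time in s.
With the tool pointing down it reaches from about 0.375 to 0.75 m from the base axis. Payload 9 kg.
Tool frame: the origin (TCP) lies where the fingers leave the gripper's body, on its centre line; the fingertips stand 73 mm ahead of it and the grasp point (between the pads) lies 54 mm ahead of it (robot.tip_reach is the distance from the TCP to the fingertips, in m); z points along the fingers, y is the line along which they close (so a half turn about z gives the same grasp; the last joint's range is limited). The gripper opens to 85 mm and grips with 20 to 120 N. Pads are 22 mm wide; open, the fingers measure 114 mm over their backs; the gripper's body (76 mm by 85 mm) begins 54 mm behind the grasp point. The pads swing forward as they close: fully open they stand 13 mm farther back than shut.
Start: joints at [-12.473, 5.964, 5.575, 89.605, 0, 77.527], TCP at [0.6, 0, 0.304] pointing down, gripper open.
Joint ranges: [-171.21, 171.21], [-48.23, 106.86], [-62.78, 66.21], [-105.2, 120.99], [-86.42, 89.51], [-180, 180]. Speed limits (degrees/s): [127.2, 127.2, 147.25, 180, 180, 180].

INTERFACE

Orientations are given as [roll, pitch, yaw] about the fixed x, y, z axes, in that order (R = Rz(yaw) Ry(pitch) Rx(roll)).
In Python, from plant import robot gives the robot as it stands. Calls block until the motion is done:
- robot.move_pose(position, orientation): joint-space move of the TCP to a pose.
- robot.line_to(position, vel=0.15, rotation=None, guard=None): straight line of the TCP; rotation=None keeps the orientation; vel is the mean speed in m/s. With guard (N) it stops when the force on the tool has changed by that much, and returns True; else False.
- robot.goto_joints(angles): joint-space move.
- robot.set_gripper(opening): finger opening in m; the grip force is fixed at half the most; returns when the fingers have stopped.
- robot.pause(seconds).
- robot.ik(position, orientation): joint angles nearest the present ones, or None.
- robot.observe(): the state.
- robot.grab_frame(name): name is "scene" or "side" or "wrist"; returns the picture (384x512x3 uint8, blue, green, red); there is no depth.
- robot.get_calibration(name): a dict with "vertical_fov" (degrees; the focal length in pixels is half the picture's height over the tangent of half this angle, whatever the lens; pixels are square), "cx", "cy" (the principal point, pixels), "rvec" (rotation vector, rad) and "tvec" (3), from world to camera coordinates, as OpenCV has them. Camera axes: x right, y down, z forward; pixel columns grow to the right and rows downward; lengths in m; the calibration is good to about 2 mm. A picture is of the moment at which its call begins: read the wrist's pose just before it. get_calibration takes no time and is no camera call; for the wrist camera it gives the pose at the moment of the call.
A pose or a line that the arm cannot do raises robot.IKError and nothing moves.
- robot.job_done(): hands the job in; it is judged then, once.
The state is a dict: "time": time; "q": joint angles; "qvel": joint speeds; "joint_torque": joint torques, N m; "tool_pos": TCP position; "tcp_rot": TCP orientation; "ft_force": force on the tool from outside, world axes, zero at the start; "torque": the same for the moment, N m; "gripper_width": finger opening in m; "gripper_force": force on a finger pad.
Only numpy, scipy, OpenCV 4.12 (cv2) and the standard library are available. Lean on these libraries where they do the work, as an engineer would, in place of code of your own. Each camera call takes 0.05 s, during which the arm holds its last target. There are 200 camera calls.

TASK

Turn the sample jar in the jar reader until its blue mark squarely faces the red scanner window, and let go of it. Then fit the orange light hood over the jar and press it straight down until both green catches snap over its flanges and it sits fully home, and keep pressing: finish while still holding the hood down on the reader with about 10 N, as it needs while it scans. Do not upset the other things on the bench.

Things in the scene. Friction and masses are not known exactly. Their poses are not given: they have to be found in the camera images.
- reader: Jar reader, fixed to the bench; its place and heading vary. White base 190 (x) x 130 (y) x 25 mm high; its flat top is the deck. Origin at the centre of its underside on the bench, z up. On the deck stand, along its x: a black scanner block at +x, the jar's nest in the middle, a grey locating block at -x; and a green spring catch in the middle of the +y and of the -y side.
- deck (a point): Deck centre, 25 mm above the bench, axes as the reader's: where the undersides of jar and hood belong. Round it the nest, a lip 6 mm high, inner radius 23.5 mm, outer 28. The fitted hood stands here on the rigid deck, its x along the reader's x, either way round. Grey block: x -58 to -46, y -31 to 31 mm, 24 high.
- window (a point): Middle of the red scanner window, 34 mm from the deck centre along the reader's +x and 18 mm above the deck; it looks to -x, at the jar. Black scanner block behind it: x 34 to 58, y -31 to 31 mm, 32 mm high. Both blocks have top edges rounded to 5 mm and enter the hood with 2 mm clearance all round, which centres it.
- jar: Sample jar, loose, upright in the nest: pale body 44 mm diameter, 42 high, with a white round lid 36 mm diameter, 20 high (62 in all), about 0.12 kg. Origin at the centre of its underside, z up. Its marked side is its +x; a blue line on the lid runs from the centre to that side. It starts turned 0.7 rad to half a turn away from the window. Grip the lid from above, at any yaw, to turn the jar.
- jar_mark (a point): Centre of the blue upright bar on the jar's side: 22 mm from its axis along the jar's +x, 20 mm above its underside.
- hood: Orange light hood, loose, upright on the bench at first: a box open below, outside 128 (x) x 74 (y) x 72 mm high, inside 120 x 66 x 68, 0.13 to 0.25 kg. Along the foot of both long sides a white flange 4 mm thick reaches to 43 mm from the centre line. Origin at the centre of its foot, z up, x along its length.
- hood_grip (a point): Middle of the black grip block on the hood's top, 64 (x) x 24 (y) x 26 mm high: 85 mm above the hood's foot, on its centre line, axes as the hood's. Grip it from above across its 24 mm. The grip's top is 98 mm above the foot.
- catch_left (a joint): Green sprung catch at the reader's +y side, 28 mm long, 20 high, nose 39.5 mm from the centre line: how far it is pushed outwards, m. 0 = closed, about 0.0035 as a flange passes, at most 0.009. The flanges meet both slopes with the hood's foot 14 mm above the deck; resistance grows to 10 to 16 N, then drops suddenly when the catches close over the flanges, foot 2 to 4 mm up.
- catch_right (a joint): The same catch at the reader's -y side, pushed outwards to -y.
- vial: Small amber vial, 28 mm diameter, 52 mm high, standing between the places of reader and hood. A bystander, loose: leave it where it is. Origin at the centre of its underside.
- dish_stack: Stack of three Petri dishes, 93 mm diameter, 45 mm high. A bystander, loose: leave it where it is. Origin at the centre of its underside.
- slide_box: Pale yellow slide box, 150 x 80 x 34 mm. A bystander, loose: leave it where it is. Origin at the centre of its underside.
- beaker: Glass beaker, 66 mm diameter, 85 mm high. A bystander, loose: leave it where it is. Origin at the centre of its underside.
- wash_bottle: Clear bottle with blue cap, 72 mm diameter, 180 mm high. A bystander, loose: leave it where it is. Origin at the centre of its underside.
- marker_pen: Red marker pen lying down, 120 mm long, 12 mm thick. A bystander, loose: leave it where it is. Origin at the centre of its underside.
Things that resemble listed ones, but are neither listed nor needed, are in the scene too. What is shaped like the reader but pink is not meant.

How it is judged:
By the outcome, as a careful person would: the job done as asked, in the order asked, and still so for the second after the job is handed in, while the arm keeps its last pose, push and grip.
It also fails if it takes over 72 s, if anything falls off the work surface, if the arm or the gripper's body presses on something with over 40 N, if the wrist force passes 120 N, or if a joint passes its speed limit or range.

## Working session

There is one attempt and no reset: what is moved stays moved. The work goes in short steps, each a Python script; the robot and the scene stay as the last script left them, time stands still between calls to the robot, and variables do not carry over. Pictures are saved under pics/ and viewed, at most 10 in all, crops included, and the job is handed in when it is done.

```bash
ls; mkdir -p pics; python3 - <<'E'
from plant import robot
import cv2,numpy as np
a=robot.grab_frame("scene");b=robot.grab_frame("side");c=robot.grab_frame("wrist")
for n,i in zip("abc",(a,b,c)): cv2.imwrite(f"pics/{n}.png",i)
cv2.imwrite("pics/a15.png",cv2.resize(a,(798,598),interpolation=cv2.INTER_CUBIC))
for n in("scene","side","wrist"):print(n,robot.get_calibration(n))
o=robot.observe();print(o["tool_pos"],o["tcp_rot"],o["time"],o["ft_force"],robot.tip_reach)
E
```

```text
pics
scene {'vertical_fov': 55.46003390767863, 'cx': 254.91087014278594, 'cy': 188.70878116688843, 'rvec': array([ 1.20813299,  2.24228237, -1.01090942]), 'tvec': array([ 0.2941907 , -0.23149418,  1.32495631])}
side {'vertical_fov': 52.18818574466042, 'cx': 260.04292542651194, 'cy': 187.07455608941984, 'rvec': array([ 2.29115129, -0.14566705,  0.05501365]), 'tvec': array([-0.5301375 ,  0.10401501,  1.01130039])}
wrist {'vertical_fov': 60.268920654816704, 'cx': 250.84185119776703, 'cy': 189.38950018042138, 'rvec': array([-2.84760076e+00,  9.81485402e-04,  1.69947567e-03]), 'tvec': array([-0.59902884, -0.03762707,  0.37933331])}
[5.99829592e-01 6.76235936e-05 3.03313413e-01] [-1.79943969e+02 -1.14983459e-02  9.00009648e+01] 0.15 [0.52212831 0.75970364 0.26149706] 0.0726
```

View pics/a15.png

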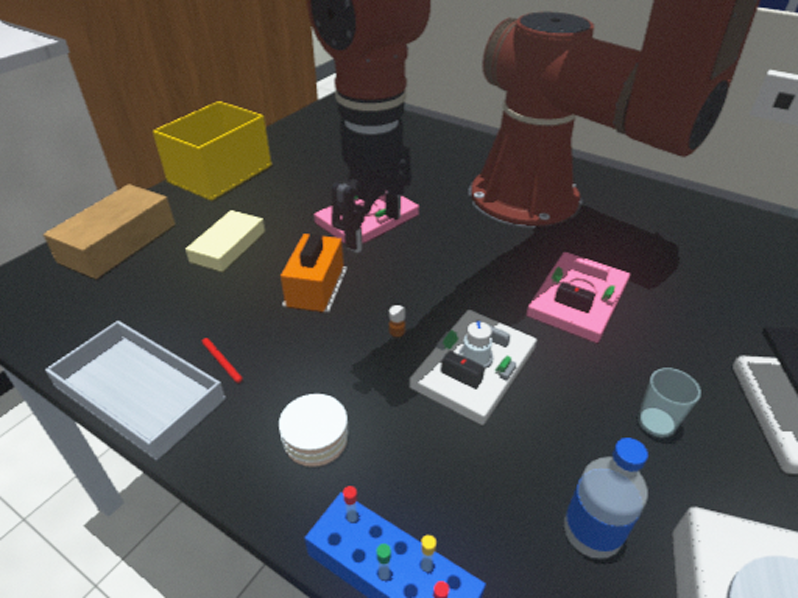

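View pics/c.png

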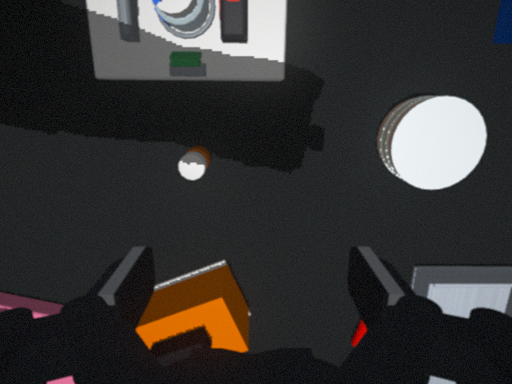

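The overview shows the white reader at about (475,365), the hood at (313,272) and the vial at (397,320). In the wrist view the reader is at the top (jar about (187,10)) and the hood at the bottom (about (200,310)). I'll get coarse positions from these, then look closer.

```bash
cat > h.py <<'E'
import numpy as np, cv2
from plant import robot
def KRt(c):
    f=192/np.tan(np.radians(c["vertical_fov"]/2))
    return np.array([[f,0,c["cx"]],[0,f,c["cy"]],[0,0,1]]),cv2.Rodrigues(c["rvec"])[0],np.array(c["tvec"])
def back(c,px,z):
    K,R,t=KRt(c);C=-R.T@t
    d=R.T@np.linalg.inv(K)@np.array([px[0],px[1],1.]);return C+d*(z-C[2])/d[2]
def proj(c,P):
    K,R,t=KRt(c);p=(K@(R@np.atleast_2d(P).T+t[:,None])).T;return p[:,:2]/p[:,2:]
E
python3 - <<'E'
from h import *
c=robot.get_calibration("wrist");s=robot.get_calibration("scene");k=384/598
_,R,t=KRt(c);print("cam",-R.T@t,R[2])
for n,p,z in [("readerNL",(97,79),.025),("NR",(285,79),.025),("vialtop",(192,166),.052),("hoodcorner",(225,263),.004),("dish",(438,142),.045)]:print(n,back(c,p,z).round(4))
for n,p,z in [("lid",(479,327),.087),("hoodgriptop",(312,243),.098),("vial",(397,312),.052),("NW",(470,311),.025),("E",(536,343),.025),("S",(484,413),.025),("W",(412,380),.025),("beaker",(672,380),.085),("bottle",(630,450),.18)]:print(n,back(s,np.array(p)*k,z).round(4))
E
```

```text
cam [0.59949037 0.0734006  0.37332126] [-0.00126789 -0.28977403 -0.95709425]
readerNL [0.4453 0.0833 0.025 ]
NR [0.6333 0.0832 0.025 ]
vialtop [5.406e-01 4.000e-04 5.200e-02]
hoodcorner [ 0.5666 -0.1346  0.004 ]
dish [0.785  0.0231 0.045 ]
lid [0.5352 0.1475 0.087 ]
hoodgriptop [ 0.5198 -0.1928  0.098 ]
vial [0.545  0.0045 0.052 ]
NW [0.4484 0.0929 0.025 ]
E [0.4569 0.2188 0.025 ]
S [0.6302 0.211  0.025 ]
W [0.6354 0.0912 0.025 ]
beaker [0.4782 0.4201 0.085 ]
bottle [0.7023 0.3997 0.18  ]
```

```bash
python3 - <<'E'
from h import *
import pickle
r=[180,0,90];cal={}
for n,p in [("hood",[.52,-.15,.33]),("reader",[.54,.16,.30])]:
    robot.move_pose(p,r);robot.pause(.3)
    cal[n]=robot.get_calibration("wrist");i=robot.grab_frame("wrist")
    cv2.imwrite(f"pics/{n}.png",i);cv2.imwrite(f"pics/{n}2.png",cv2.resize(i,(798,598),interpolation=cv2.INTER_CUBIC))
pickle.dump(cal,open("cal.pkl","wb"));print(robot.observe()["time"])
E
```

```text
2.7667
```

View pics/hood2.png

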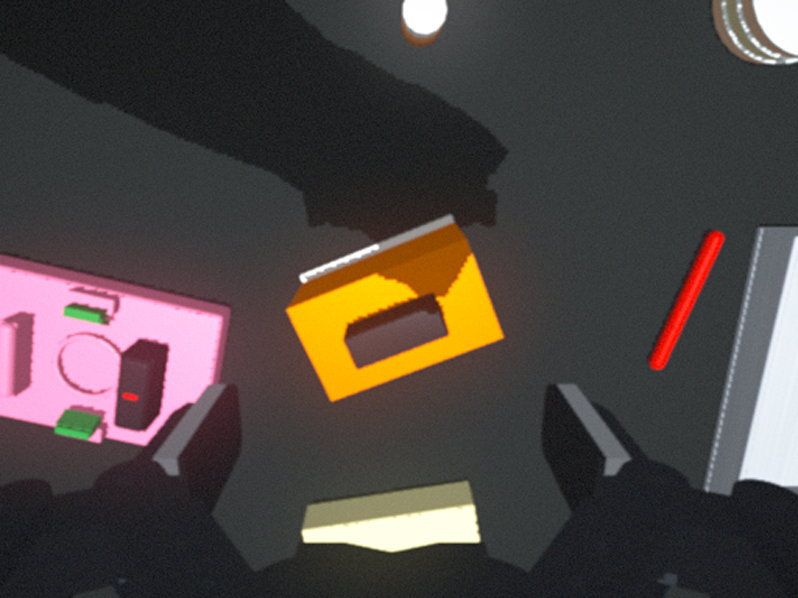

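View pics/reader2.png

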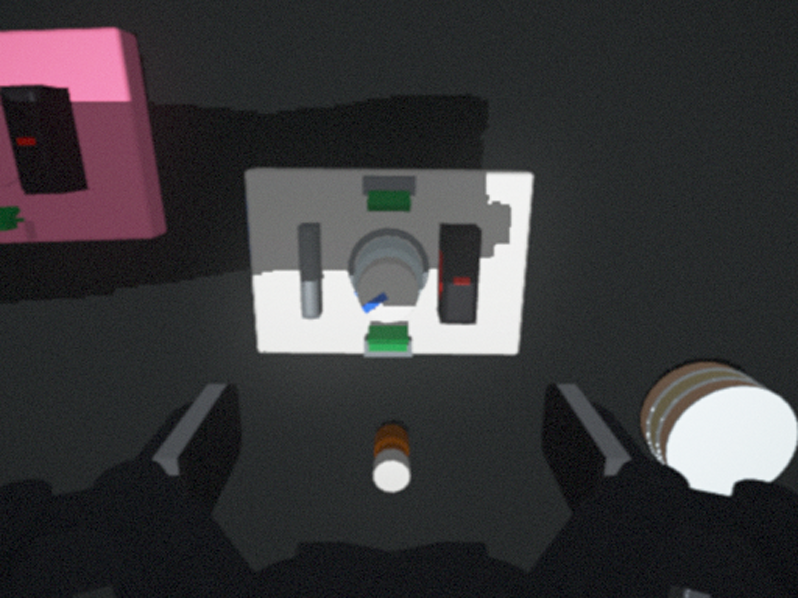

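```bash
python3 - <<'E'
from h import *
r=cv2.imread("pics/reader.png");h=cv2.imread("pics/hood.png")
def cr(i,x,y,w,hh,k):return cv2.resize(i[y:y+hh,x:x+w],None,fx=k,fy=k,interpolation=cv2.INTER_CUBIC)
a=cr(r,215,140,70,60,8) # 560x480
cv2.imwrite("pics/lid.png",a)
b=cr(r,150,100,200,135,4);cv2.imwrite("pics/rd.png",b)
d=cr(h,175,130,160,135,4.4);cv2.imwrite("pics/hd.png",d)
E
```

```text
(no output)
```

View pics/lid.png

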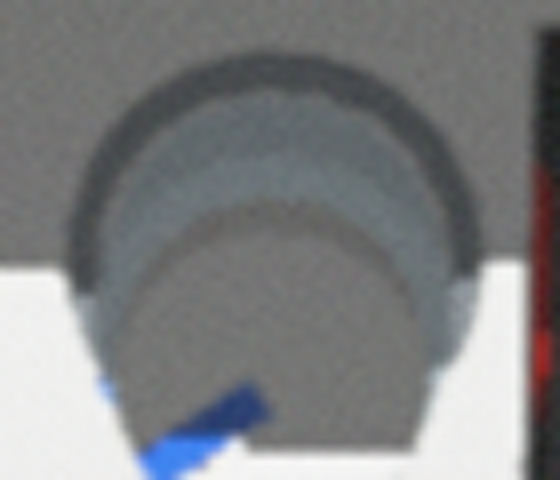

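View pics/rd.png

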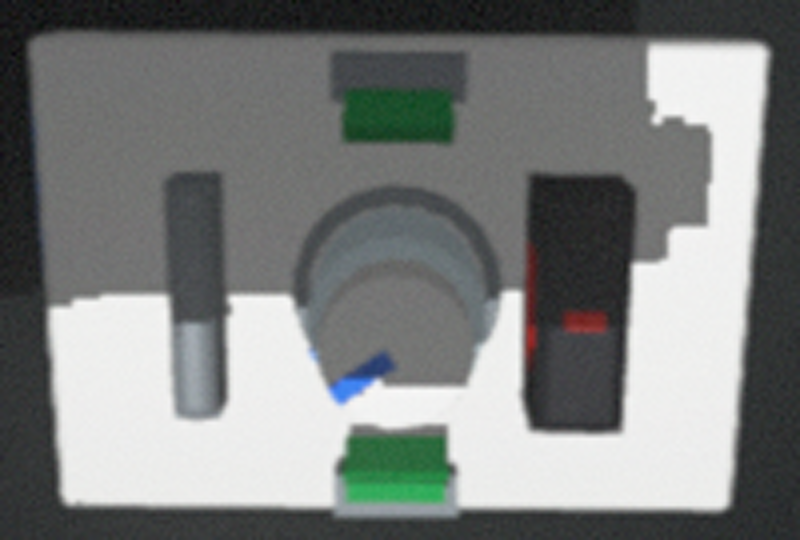

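View pics/hd.png

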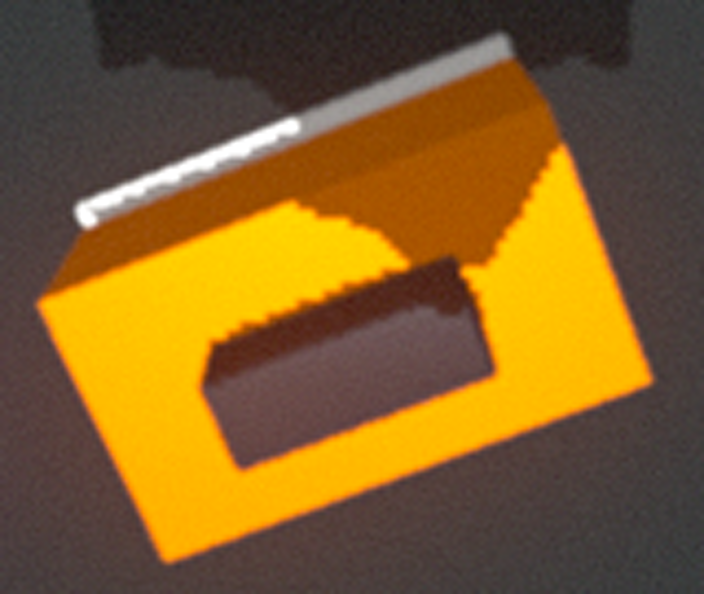

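Lid crop: the blue line runs from (258,398) to (155,465). Reader crop: deck corners at (32,38), (768,42), (732,510), (66,504). Hood crop: top corners at (42,300), (552,105), (652,380), (167,562); grip corners at (204,385), (240,468), (494,374). I'll fit poses to these.

```bash
python3 - <<'E'
from h import *
import pickle
from scipy.optimize import least_squares as ls
cal=pickle.load(open("cal.pkl","rb"))
def un(p,k,o):return (np.array(p,float)+.5)/k-.5+np.array(o)
def fit(c,L,px,x0):
    L=np.array(L)/1000
    def W(v):
        a=v[2];return np.c_[v[0]+L[:,0]*np.cos(a)-L[:,1]*np.sin(a),v[1]+L[:,0]*np.sin(a)+L[:,1]*np.cos(a),L[:,2]]
    s=ls(lambda v:(proj(c,W(v))-px).ravel(),x0,loss="soft_l1");
    print(s.x[:2].round(4),np.degrees(s.x[2]).round(2),"\n",(proj(c,W(s.x))-px).round(1).tolist());return s.x
c=cal["reader"]
px=un([(32,38),(768,42),(732,510),(66,504)],4,(150,100))
R=fit(c,[(-95,65,25),(95,65,25),(95,-65,25),(-95,-65,25)],px,[.54,.15,0])
h=cal["hood"]
px=un([(42,300),(552,105),(652,380),(167,562),(78,212),(505,38),(204,385),(240,468),(494,374)],4.4,(175,130))
H=fit(h,[(-64,37,72),(64,37,72),(64,-37,72),(-64,-37,72),(-64,43,4),(64,43,4),(-32,12,98),(-32,-12,98),(32,-12,98)],px,[.52,-.19,.35])
a,b=[back(c,p,.087) for p in un([(258,398),(155,465)],8,(215,140))]
print("line",a,b,np.degrees(np.arctan2(b[1]-a[1],b[0]-a[0])))
print("from R centre",np.degrees(np.arctan2(b[1]-R[1],b[0]-R[0])))
b=back(c,un((105,387),8,(215,140)),.06);print("bar",b-[R[0],R[1],0])
v=back(h,np.array((424,13))*384/598,.052);print("vial",v)
print(back(h,np.array((712,238))*384/598,.01))
E
```

```text
[0.5384 0.1482] -0.46 
 [[-1.3, -0.6], [1.8, -0.4], [0.8, 0.7], [-1.0, 1.3]]
[ 0.5232 -0.1947] 22.1 
 [[-0.3, 0.2], [-0.5, -1.0], [0.2, 0.4], [0.2, -0.3], [0.2, -1.3], [0.5, -0.8], [-1.6, 0.1], [-0.2, 2.1], [2.4, 0.9]]
line [0.53614792 0.14689618 0.087     ] [0.52450202 0.13903566 0.087     ] -145.98221824734202
from R centre -146.64550443159504
bar [-0.02133139 -0.00802971  0.06      ]
vial [ 0.53985648 -0.00281853  0.052     ]
[ 0.7655016 -0.1481097  0.01     ]
```

```bash
python3 - <<'E'
from h import *
import pickle
r=[180,0,90];x,y=.538,.1477
robot.set_gripper(.06)
robot.move_pose([x,y,.22],r)
print("guard",robot.line_to([x,y,.141],vel=.06,guard=6))
robot.set_gripper(.03)
o=robot.observe();print(o["gripper_width"],o["gripper_force"],o["tool_pos"],o["ft_force"],o["q"][5],o["tcp_rot"])
q=np.array(o["q"],float)
for k in (1,2,3,4):
    t=q.copy();t[5]-=145.8*k/4;robot.goto_joints(t)
robot.pause(.3)
o=robot.observe();print(o["gripper_width"],o["tcp_rot"],o["ft_force"],o["torque"],o["time"])
robot.set_gripper(.06)
robot.line_to([x,y,.22],vel=.12)
robot.move_pose([.54,.16,.28],r);robot.pause(.3)
pickle.dump(robot.get_calibration("wrist"),open("cal2.pkl","wb"))
i=robot.grab_frame("wrist");cv2.imwrite("pics/r2.png",i)
p=proj(robot.get_calibration("wrist"),[[x,y,.087]])[0];u,v=(p-[35,35]).astype(int);print(u,v)
cv2.imwrite("pics/r2c.png",cv2.resize(i[v:v+70,u:u+80],None,fx=8,fy=8,interpolation=cv2.INTER_CUBIC))
print(robot.observe()["time"])
E
```

```text
guard False
0.03376593710866493 60.26640057563782 [0.53838111 0.14771893 0.14167066] [-0.71098304  0.22344446  6.20065755] 91.92062241651391 [ 1.79936726e+02 -2.52718166e-03  8.99990013e+01]
0.03409397277842376 [-1.79950395e+02  4.55931991e-02 -1.24259893e+02] [-0.33803305  1.44337934  3.39100161] [ 0.3639802   0.24973834 -0.01688079] 8.3083
214 161
12.025
```

View pics/r2c.png

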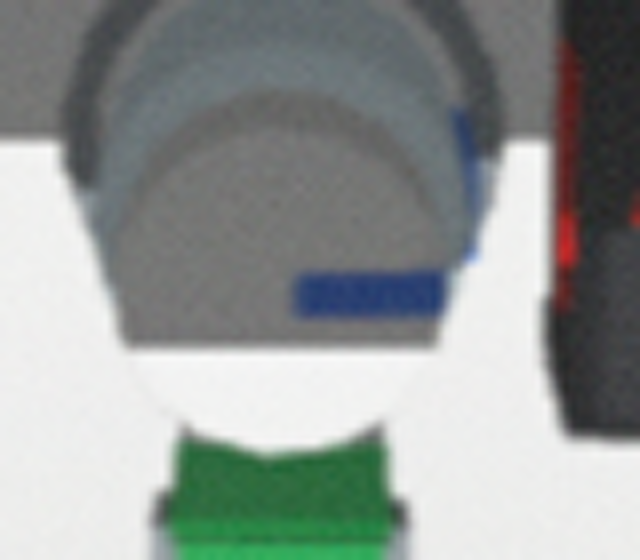

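The blue line in the crop is horizontal, from (297,293) to (445,293), and points at the window. I'll check the angle numerically, then grasp and lift the hood.

```bash
python3 - <<'E'
from h import *
import pickle
c=pickle.load(open("cal2.pkl","rb"));i=cv2.imread("pics/r2.png").astype(int)
m=(i[...,0]>i[...,2]+40)&(i[...,0]>i[...,1]+30)
ys,xs=np.nonzero(m[187:205,248:271]);P=np.array([back(c,(a+248,b+187),.087)[:2] for a,b in zip(xs,ys)])
vx,vy,_,_=cv2.fitLine(P.astype(np.float32),cv2.DIST_L2,0,.01,.01).ravel();print("line deg",np.degrees(np.arctan(vy/vx)),P.min(0),P.max(0))
# near deck edge angle + x extent from bright area
g=i.min(2)>110
for col in range(170,350,30):
    r=np.nonzero(g[120:300,col])[0];print(col,r.max()+120 if len(r) else None,end="; ")
H=np.array([.5232,-.1947]);yaw=22.1-180
robot.move_pose([H[0],H[1],.24],[180,0,yaw])
print("\nq",robot.observe()["q"])
print("guard",robot.line_to([H[0],H[1],.148],vel=.07,guard=5))
robot.set_gripper(.018)
o=robot.observe();print(o["gripper_width"],o["gripper_force"],o["tool_pos"],o["ft_force"])
robot.line_to([H[0],H[1],.285],vel=.1);robot.pause(.2)
o=robot.observe();print(o["gripper_width"],o["gripper_force"],o["tool_pos"],o["ft_force"],o["torque"],o["time"])
cv2.imwrite("pics/s1.png",robot.grab_frame("side"))
E
```

```text
line deg 1.6683203 [0.53962432 0.14437243] [0.55467072 0.14878259]
170 234; 200 234; 230 234; 260 237; 290 235; 320 235; 
q [-3.38042966e+01 -1.50769607e+00 -8.70496114e+00  8.28000830e+01
  4.58816840e-03 -5.59010628e+01]
guard False
0.022837587280582255 59.43827748298645 [ 0.52327906 -0.19464421  0.14837904] [-0.9381409   2.60303531  3.57400266]
0.023035876722600438 58.82120132446289 [ 0.52308864 -0.19463308  0.28458904] [-0.79066568 -0.767366   -2.93708891] [ 0.02524061  0.02109387 -0.02092921] 17.85
```

View pics/s1.png

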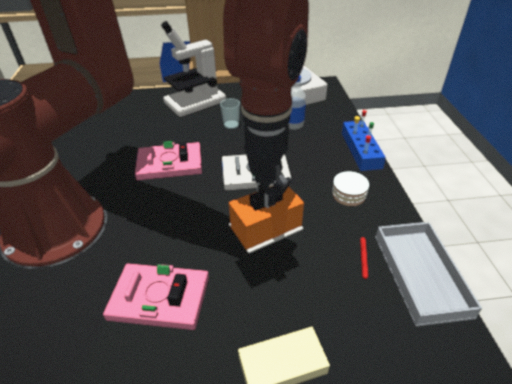

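The side view shows the hood held level at about (267,215), well clear of the bench. I'll re-check the mark angle at sub-pixel level, then carry the hood over and lower it until the catches resist.

```bash
python3 - <<'E'
from h import *
import pickle,sys
c=pickle.load(open("cal2.pkl","rb"));i=cv2.imread("pics/r2.png").astype(float)
b=i[...,0]-i[...,1:].max(2)
pts=[]
for u in range(253,268):
    w=np.clip(b[192:204,u]-8,0,None);pts.append(back(c,(u,(w*np.arange(192,204)).sum()/w.sum()),.087)[:2])
P=np.array(pts);a=np.degrees(np.polyfit(P[:,0],P[:,1],1)[0]);print("line deg",a)
if abs(a+.46)>2.5: sys.exit("fix jar first")
x,y=.5384,.1482;r=[180,0,-180.46]
robot.line_to([x,y,.285],vel=.15,rotation=r);robot.pause(.3)
o=robot.observe();f0=o["ft_force"];print(o["tool_pos"],o["tcp_rot"],f0)
g=robot.line_to([x,y,.148+.025+.017],vel=.06,guard=5)
o=robot.observe();print("guard",g,o["tool_pos"],o["ft_force"]-f0,o["torque"],o["gripper_width"],o["time"])
cv2.imwrite("pics/s2.png",robot.grab_frame("side"));cv2.imwrite("pics/sc2.png",robot.grab_frame("scene"))
E
```

```text
line deg 1.269330065261552
[0.53841514 0.14806678 0.28499739] [ 1.79999970e+02 -1.15846999e-03  1.79527058e+02] [ 0.21506875 -0.48192876 -1.771788  ]
guard False [0.53859629 0.14822289 0.1903894 ] [ 0.45018875  0.09420998 -0.39780398] [0.0018144  0.02339457 0.01197221] 0.02290021874577456 22.375
```

```bash
python3 - <<'E'
from h import *
x,y=.5384,.1482;f0=-1.8;snap=False;pk=0
z=.190
while z>.155:
    z-=.001 if z>.178 else .0005
    robot.line_to([x,y,z],vel=.02);robot.pause(.12)
    o=robot.observe();f=np.array(o["ft_force"]);fz=f[2]-f0
    print(round(z,4),o["tool_pos"][2].round(4),round(fz,1),f[:2].round(1),np.round(o["torque"],2),round(o["gripper_width"],4))
    if fz>pk:pk=fz
    if pk>8 and fz<pk-5:snap=True
    if fz>30 or (snap and fz>9 and z<.1765):break
print(o["time"])
E
```

```text
0.189 0.189 0.3 [ 0.1 -0.1] [0.   0.03 0.01] 0.0232
0.188 0.188 -0.1 [-2.   0.1] [-0.03  0.07  0.03] 0.0228
0.187 0.1871 1.4 [-0.2  1.1] [ 0.06 -0.07 -0.01] 0.0226
0.186 0.1865 7.3 [-0.5  0.2] [-0.01  0.16 -0.02] 0.0231
0.185 0.1857 8.5 [-0.5 -0.4] [-0.01  0.2  -0.03] 0.0228
0.184 0.1849 8.9 [-1.2  0.2] [ 0.04  0.26 -0.03] 0.023
0.183 0.1841 9.7 [0.7 0.5] [ 0.06  0.19 -0.04] 0.0228
0.182 0.1832 11.2 [-0.3 -0.2] [-0.03  0.29 -0.01] 0.0225
0.181 0.1824 12.6 [-0.8  0.6] [ 0.02  0.29 -0.  ] 0.0223
0.18 0.1815 13.2 [-0.6 -0.2] [-0.    0.24 -0.01] 0.0228
0.179 0.1808 14.6 [-0.4 -0.3] [-0.03  0.38 -0.06] 0.0226
0.178 0.1795 11.7 [-0.1 -0.6] [0.2  0.01 0.02] 0.0224
0.1775 0.1782 7.9 [1.6 0.7] [ 0.03 -0.5  -0.07] 0.0229
0.177 0.1776 7.3 [1.6 0.4] [-0.01 -0.52  0.  ] 0.0228
0.1765 0.177 7.3 [1.8 0.1] [ 0.04 -0.5  -0.04] 0.0226
0.176 0.1764 6.8 [1.7 0.4] [ 0.   -0.58 -0.  ] 0.0228
0.1755 0.1745 -3.0 [-0.4  0.2] [-0.05  0.28  0.02] 0.0226
0.175 0.1746 -3.4 [-1.3  0.3] [-0.07  0.33 -0.01] 0.023
0.1745 0.1746 -2.4 [-0.8  0.3] [-0.11  0.2   0.04] 0.0227
0.174 0.1743 -0.3 [ 0.4 -0.2] [-0.05  0.   -0.06] 0.0228
0.1735 0.1735 0.2 [-0.4  0.1] [ 0.01 -0.03  0.04] 0.0226
0.173 0.1734 6.0 [-2.4  0.9] [0.09 0.52 0.01] 0.0226
0.1725 0.1733 8.6 [-3.4  1.4] [ 0.1   0.83 -0.04] 0.0224
0.172 0.1733 13.5 [-5.   2.3] [ 0.08  1.22 -0.08] 0.0225
31.275
```

```bash
python3 - <<'E'
from h import *
def avg():
    L=[]
    for _ in range(8):
        robot.pause(.04);o=robot.observe();L.append(np.r_[o["ft_force"],o["torque"],o["tool_pos"][2]*1e3])
    return np.mean(L,0).round(2)
y=.1482;print(avg())
robot.line_to([.5384,y,.1712],vel=.02);robot.pause(.3);print(avg())
for x,z in [(.538,.1718),(.5376,.1718)]:
    robot.line_to([x,y,z],vel=.02);robot.pause(.3);print(x,avg(),robot.observe()["tool_pos"],robot.observe()["tcp_rot"])
s=robot.grab_frame("side");k=robot.grab_frame("scene")
def cr(i,c):
    p=proj(robot.get_calibration(c),[[.538,.148,.06]])[0].astype(int);u,v=p-[50,40]
    return cv2.resize(i[v:v+75,u:u+100],None,fx=3.9*2/2,fy=3.9,interpolation=cv2.INTER_CUBIC)
cv2.imwrite("pics/fin.png",np.vstack([np.hstack([cr(s,"side"),cr(k,"scene")])]))
print(robot.observe()["time"])
E
```

```text
[-5.9000e+00  1.6800e+00  1.1220e+01  4.0000e-02  1.2500e+00 -3.0000e-02
  1.7325e+02]
[-9.0300e+00  1.9200e+00  1.7560e+01 -4.0000e-02  1.8800e+00 -5.0000e-02
  1.7321e+02]
0.538 [-4.3800e+00  1.6300e+00  1.1380e+01  2.0000e-02  9.8000e-01 -2.0000e-02
  1.7326e+02] [0.53838328 0.14842316 0.17324844] [1.79985403e+02 9.10575378e-02 1.79553822e+02]
0.5376 [-2.0200e+00  2.0600e+00  9.9700e+00  7.0000e-02  5.9000e-01  0.0000e+00
  1.7328e+02] [0.5383194  0.14838008 0.17328178] [1.79984165e+02 1.37023893e-01 1.79553278e+02]
34.3583
```

View pics/fin.png

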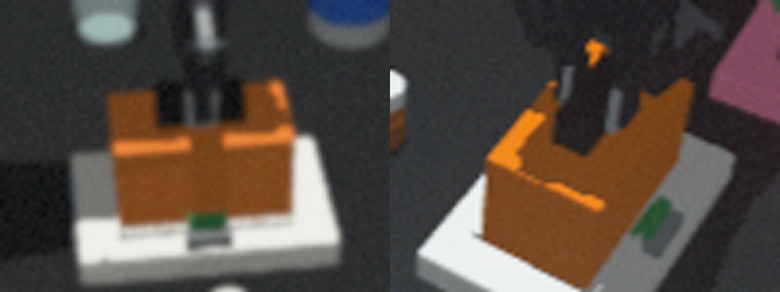

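The hood sits flat on the reader with the catches over its flanges. The force was steady at about 10 N and sideways load is small, so I'm handing the job in.

```bash
python3 - <<'E'
from plant import robot
print(robot.observe()["ft_force"]);print(robot.job_done())
E
```

```text
[-1.06812075  2.05376731 10.31137226]
the job is handed in; nothing more can be done
None
```

The job is handed in at about 34 s: the jar's blue mark faces the window to within about 2°, the hood is fully home with both catches snapped (two force drops seen), and the arm is still pressing it down with about 10 N.

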